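Stage a watch and hold a sprung curing-box lid below its balance point

ROBOT

A 6-joint arm with a two-finger parallel gripper is mounted at the origin on the work surface. World frame = base frame: x ahead of the robot, y to its left, z up, the work surface at z = 0. Lengths are in mm, angles in rad, forces in N, time in s.
With the tool pointing down it reaches from about 350 to 975 mm from the base axis. Payload 17.4 kg.
Tool frame: the origin (TCP) lies midway between the tips of the shut fingers; the grasp point (between the pads) lies 19 mm behind it; z points along the fingers, y is the line along which they close (so a half turn about z gives the same grasp; the last joint's range is limited). The gripper opens to 85 mm and grips with 20 to 120 N. Pads are 22 mm wide; open, the fingers measure 114 mm over their backs; the gripper's body (76 mm by 85 mm) begins 54 mm behind the grasp point. The pads swing forward as they close: fully open they stand 13 mm farther back than shut.
Start: joints at [1.094, 0.116, 1.442, -0, 1.584, -0.038], TCP at [286.784, 611.054, 231.303] pointing down, gripper open.
Joint ranges: [-2.83, 2.83], [-0.83, 2.19], [0.07, 2.5], [-1.14, 4.28], [0.01, 3], [-2.97, 2.97]. Speed limits (rad/s): [1.89, 1.89, 2.22, 3.14, 3.14, 3.14].

INTERFACE

Orientations are given as [roll, pitch, yaw] about the fixed x, y, z axes, in that order (R = Rz(yaw) Ry(pitch) Rx(roll)).
In Python, from bench import robot gives the robot as it stands.
- The arm moves only by the shell command python3 -m jog 'ROWS' [OPENING] [FORCE]. ROWS is text: rows parted by semicolons, each of 4 numbers parted by spaces: the shift along the tool's x, y, z in mm, then the turn about the tool's z in units of 6 degrees (1.0 is 6 degrees). A call has 1 to 10 rows; each row shifts and turns the commanded pose from where the row before left it, along the tool's axes as they then stand; what a row does not reach is not made up. A row lasts 1/12 s, in which the tool goes at most 41.7 mm and 7.16 degrees, less where a joint would pass 70% of its speed; a pose out of reach is approached as far as the arm can. A call is refused whole if a number of a shift passes 41.7 or a number of a turn 1, either way. A call with a gripper value outside its range is refused whole. OPENING is the opening, from 0 (shut) to 1 (fully open), set as the call begins (- or left out, the last holds). The fingers move at their own pace and stop on an object; FORCE is the grip in N (left out, the last holds). Time passes only in rows, so rows that do not move let the fingers close. It gives the time, the measured TCP pose, the force, the opening and the grip force at its end, in the units of the state.
- robot.sense(): the state, without advancing time (a new reading comes with each control period).
- robot.get_image(name): name is "side" or "top" or "wrist"; returns a dict with "img" (400x640x3 uint8, red, green, blue), "intrinsics" (3x3 intrinsics, pixels), "pose" (4x4, takes a point from camera to world coordinates). Camera axes: x right, y up, looking along -z (the intrinsics and any distortion apply to the point x, -y, -z); pixel columns grow to the right and rows downward; lengths in mm; the calibration is good to about 2 mm. A picture is of the moment at which its call begins. There is no depth.
- robot.sign_off(): hands the job in; it is judged then, once.
The state is a dict: "time_s": time; "joint_positions": joint angles; "qvel": joint speeds; "effort": joint torques, N m; "position": TCP position; "tcp_rot": TCP orientation; "contact_force": force on the tool from outside, world axes, zero at the start; "moment": the same for the moment, N m; "opening": finger opening in mm; "finger_force": force on a finger pad.
Only numpy, scipy, OpenCV 4.12 (cv2) and the standard library are available. Lean on these libraries where they do the work, as an engineer would, in place of code of your own. Each camera call takes 0.05 s, during which the arm holds its last target. There are 200 camera calls.

TASK

Set the smartwatch case down (do not drop it) face up, level and centred on top of the narrow loading post, and let it go. Then lift the lid of the curing box by its bar handle until it is clearly past its balance point (ten degrees or so), never letting it fly on towards its upper stop, and bring it back to hold it about ten degrees below the balance point, with the program finishing while the gripper still holds the lid there so that I can load the watch. Leave the watch resting on the post, and do not move the other things on the bench.

Things in the scene. Friction and masses are not known exactly. Their poses are not given: they have to be found in the camera images.
- watch_mid (a point): Centre (half-way up) of the smartwatch case, a flat rounded aluminium block with black glass on top, no strap, 46 mm along its x, 38 mm along its y, 10 mm thick (plus 2 mm of glass that has no contact), 40 to 85 g, lying loose and face up on the bench, nearest the robot. Its z axis points out of the glass. This point is 5 mm above the underside.
- post_top (a point): Centre of the flat round top of the loading post, a fixed aluminium post: foot 84 mm across and 10 mm high, slim 16 mm column, rubber-topped round head 26 mm across, its top 70 mm above the bench. The watch is to rest on it. It stands to one side of the robot's midline, the curing box to the other; which side varies.
- curebox: The curing box: fixed white metal box, 200 mm (its x) by 220 mm (its y), 90 mm high, closed by a thick white lid (top 114 mm above the bench, grey louvred panel to 120 mm). Origin: centre of its underside. Its front, with the handle, faces its own -x, towards the robot (turned up to 0.2 rad); the hinge runs along its rear (+x) top edge.
- lid_hinge (a point): Middle of the lid's hinge line, which runs along the box's y at its rear top edge: 100 mm from the box origin along the box's +x, 90 mm above the bench. With the lid at angle a, the handle bar's centre is, from here in box axes, at x = -0.250 cos a + 0.013 sin a, z = 0.250 sin a + 0.013 cos a (m).
- lid_bar (a point): Middle of the lid's handle: a round steel bar 12 mm thick along the box's y, on two arms (92 mm free between them), 39 mm free between bar and lid edge. It moves with the lid (point axes are the lid's); shut, its centre is 103 mm above the bench. It can be pinched from above, fingers closing along the box's x, and turns between the fingers as the lid swings.
- lid (a joint): Lid angle in rad: 0 shut, growing as it opens. Balance point 0.70 rad (40 degrees): below it the lid sinks shut by itself, above it a spring drives it open to its stop at 1.25. At the bar, lifting takes about 1.7 N when shut, nothing at the balance point; 2 N holds it back at 1.1 rad. Hinge friction is small: it stays by itself only within 0.03 rad of balance.
- watch: The smartwatch case itself; origin at the centre of its underside, axes as for watch_mid.
- phone: Bystander: black phone 150 x 72 x 8 mm lying between box and post. Leave alone.
- jar: Bystander: amber glass jar 44 mm across, 60 mm high, beyond the phone. Leave alone.
- tin: Bystander: round steel tin 36 mm across, 22 mm high, about 90 mm beyond the post. Leave alone.
- spool: Bystander: grey spool 56 mm across, 35 mm high, off to the right. Leave alone.
- driver: Bystander: screwdriver 150 mm long lying off to the left. Leave alone.
There are look-alikes about, which are no part of the job. There is more than one size of the watch; the job needs the smallest. There is more than one size of the part that bears post_top; the job needs the larger.

How it is judged:
By the outcome, as a careful person would: the job done as asked, in the order asked, and still so for the second after the job is handed in, while the arm keeps its last pose, push and grip.
It also fails if it takes over 69 s, if anything falls off the work surface, if the arm or the gripper's body presses on something with over 40 N, if the wrist force passes 120 N, or if a joint passes its speed limit or range.

## Working session

There is one attempt and no reset: what is moved stays moved. The work goes in short steps, Python scripts to look and compute and a shell command to move; the robot and the scene stay as the last step left them, time stands still between calls to the robot, and variables do not carry over. Pictures are saved under pics/ and viewed, at most 13 in all, crops included, and the job is handed in when it is done.

```bash
ls; mkdir -p pics; cat > h.py <<'E'
import numpy as np,cv2
from bench import robot
def cam(n):
    d=robot.get_image(n); return d['img'],np.array(d['intrinsics']),np.array(d['pose'])
def ray(K,P,u,v):
    d=np.linalg.inv(K)@[u,v,1]; d=np.array([d[0],-d[1],-d[2]])
    return P[:3,3],P[:3,:3]@d
def onz(K,P,u,v,z):
    o,d=ray(K,P,u,v); return o+d*(z-o[2])/d[2]
def proj(K,P,p):
    c=P[:3,:3].T@(np.array(p,float)-P[:3,3]); q=K@[c[0],-c[1],-c[2]]; return q[:2]/q[2]
def save(n,img): cv2.imwrite(n,cv2.cvtColor(img,cv2.COLOR_RGB2BGR))
E
python3 - <<'E'
from h import *
for n in ("top","side"):
    i,K,P=cam(n); save(f'pics/{n}1.png',i); np.savez(f'{n}1.npz',i=i,K=K,P=P); print(n,K.round(1).tolist(),P.round(3).tolist())
print(robot.sense())
E
```

```text
pics
top [[441.2, 0.0, 320.4], [0.0, 441.2, 203.1], [0.0, 0.0, 1.0]] [[-0.0, 0.989, -0.15, 386.563], [-1.0, -0.0, 0.001, -7.403], [0.001, 0.15, 0.989, 1423.474], [0.0, 0.0, 0.0, 1.0]]
side [[372.3, 0.0, 314.7], [0.0, 372.3, 201.4], [0.0, 0.0, 1.0]] [[-0.997, 0.045, -0.057, 546.678], [-0.073, -0.542, 0.837, 1005.821], [0.007, 0.839, 0.544, 729.448], [0.0, 0.0, 0.0, 1.0]]
{'time_s': 0.1, 'joint_positions': array([ 1.09420006e+00,  1.16413621e-01,  1.44219041e+00,  3.45092112e-05,
        1.58400979e+00, -3.77810995e-02]), 'qvel': array([ 5.27727687e-04, -1.04241117e-03,  2.96321729e-05, -7.58300590e-04,
        8.00385885e-04,  6.55523040e-04]), 'effort': array([ 2.27483368e-03, -7.33673859e+01, -6.33789754e+01,  1.27578146e-04,
        5.23798095e-03, -4.19052321e-05]), 'position': array([286.69358445, 610.89997651, 230.65745171]), 'tcp_rot': array([-3.14057351e+00, -7.30537998e-05,  2.70277789e+00]), 'contact_force': array([-0.28793833, -0.75680324, -0.42604443]), 'moment': array([ 0.00896095,  0.03043561, -0.00778277]), 'finger_force': 0.0, 'opening': 85.20791281667015}
```

View pics/top1.png

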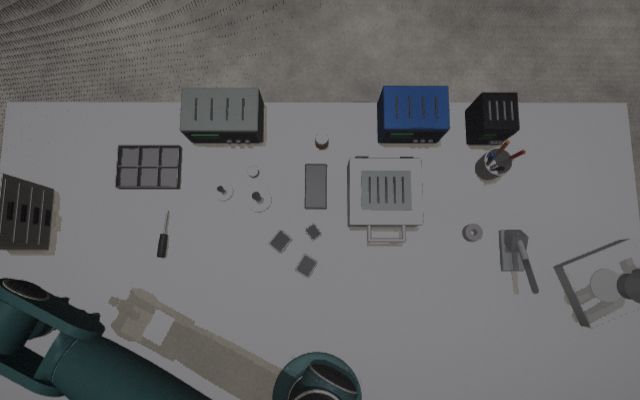

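View pics/side1.png

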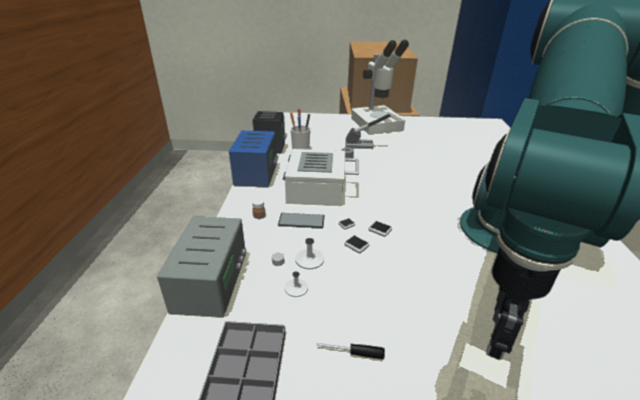

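Top view: the watch candidates are at (281,241), (306,266) and (313,231). The posts are at (224,190), small, and (259,200), larger. The box is at about (385,192), with its bar at about (386,238). Next I'll measure the sizes.

```bash
python3 - <<'E'
from h import *
d=np.load('top1.npz');i,K,P=d['i'],d['K'],d['P']
hsv=cv2.cvtColor(i,cv2.COLOR_RGB2HSV); g=cv2.cvtColor(i,cv2.COLOR_RGB2GRAY)
print('bench grey',g[280,350],g[220,270], 'watches',g[231,313],g[241,281],g[266,306])
m=(g<150).astype(np.uint8); m[:, :150]=0;m[:,450:]=0;m[285:]=0;m[:150]=0
cs,_=cv2.findContours(m,cv2.RETR_EXTERNAL,cv2.CHAIN_APPROX_NONE)
for c in cs:
    if cv2.contourArea(c)<15: continue
    (u,v),wh,a=cv2.minAreaRect(c); p=onz(K,P,u,v,10)
    print((round(u,1),round(v,1)),np.round(wh,1),round(a),p.round(1),'mm',(np.array(wh)+1)/441.2*1413/ (1))
t=cv2.resize(i[150:285,200:440],None,fx=3.3,fy=3.3,interpolation=cv2.INTER_CUBIC); save('pics/crop1.png',t)
E
```

```text
bench grey 129 129 watches 63 65 69
(299.5, 217.0) [134. 299.] 90 [555.3  57.8  10. ] mm [432.35494107 960.78875793]
```

View pics/crop1.png

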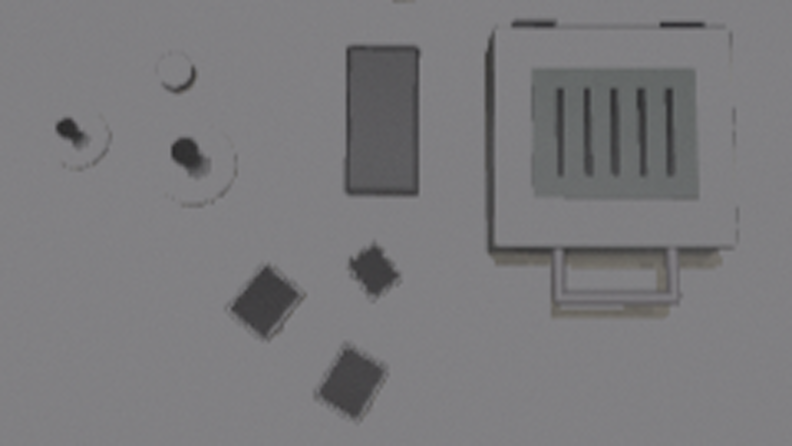

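The crop shows three dark-glass cases. The one at crop (374,270), image (313,231), is clearly the smallest. The larger post head is at crop (185,152), with the tin beyond it at (177,72).

```bash
cat > w.py <<'E'
from h import *
d=np.load('top1.npz');i,K,P=d['i'],d['K'],d['P']
g=cv2.cvtColor(i,cv2.COLOR_RGB2GRAY)
m=(g<95).astype(np.uint8); m[:, :200]=0;m[:,450:]=0;m[285:]=0;m[:150]=0
cs,_=cv2.findContours(m,cv2.RETR_EXTERNAL,cv2.CHAIN_APPROX_NONE)
for c in cs:
    if cv2.contourArea(c)<15: continue
    (u,v),wh,a=cv2.minAreaRect(c); p=onz(K,P,u,v,12)
    print((round(u,1),round(v,1)),round(a),p.round(1),'mm',((np.array(wh)+1)/441.2*1411).round(1),g[int(v),int(u)])
print('post70',onz(K,P,256,196,70).round(1)); 
for u,v in((200+555/3.3,150+297/3.3),(200+678/3.3,150+297/3.3)): print('bar',onz(K,P,u,v,103).round(1))
for u,v in((349.5,158.5),(421.5,158.5),(349,225),(422.5,225)): print('lid114',onz(K,P,u,v,114).round(1))
for p in ((560,60,10),(560,60,70)): print(proj(K,P,p))
s=robot.sense(); print(s['position'],s['tcp_rot'])
i,K,P=cam('wrist'); print(K.round(1).tolist(),P.round(3).tolist()); save('pics/wr0.png',i)
E
python3 w.py
```

```text
(305.9, 265.6) 31 [399.9  36.3  12. ] mm [47.6 59.7] 70
(280.2, 241.3) 45 [477.1 118.6  12. ] mm [50.7 57.5] 63
(411.0, 226.0) 90 [ 525.8 -300.5   12. ] mm [ 9.6 41.6] 77
(386.0, 227.5) 90 [ 521.  -220.1   12. ] mm [ 19.2 105.5] 91
(312.6, 231.5) 53 [508.2  15.3  12. ] mm [46.7 36.5] 62
(257.0, 197.0) 45 [620.3 195.9  12. ] mm [39.4 25.8] 47
(221.0, 189.5) 45 [645.  313.3  12. ] mm [32.6 19. ] 49
(402.7, 189.5) 87 [ 645.  -277.3   12. ] mm [89.6 11.6] 53
(394.0, 189.5) 90 [ 644.9 -249.    12. ] mm [89.5  9.6] 59
(386.0, 189.5) 90 [ 644.9 -223.    12. ] mm [89.5  9.6] 63
(378.0, 189.5) 90 [ 644.9 -196.9   12. ] mm [89.5  9.6] 69
(369.0, 189.5) 90 [ 645.  -167.7   12. ] mm [89.5  9.6] 64
(315.5, 186.0) 90 [656.6   6.3  12. ] mm [143.9  70.4] 91
(351.4, 203.1) 74 [ 600.4 -110.1   12. ] mm [272.   65.5] 127
post70 [613.9 190.7  70. ]
bar [ 474.9 -152.3  103. ]
bar [ 474.9 -263.7  103. ]
lid114 [722.3 -98.3 114. ]
lid114 [ 722.3 -317.8  114. ]
lid114 [518.8 -94.7 114. ]
lid114 [ 518.7 -313.7  114. ]
[298.81446751 215.53999909]
[297.90526397 213.17562064]
[286.69358445 610.89997651 230.65745171] [-3.14057351e+00 -7.30537998e-05  2.70277789e+00]
[[277.2, 0.0, 319.6], [0.0, 277.2, 200.2], [0.0, 0.0, 1.0]] [[0.425, -0.868, -0.257, 221.317], [0.905, 0.407, 0.122, 641.649], [-0.001, -0.285, 0.959, 374.127], [0.0, 0.0, 0.0, 1.0]]
```

Watch: (508,15), 46.7×36.5 mm, which matches; the others are about 58×49. Post: (614,191). The box is square to the world, with its bar at about (475,-208). Moving above the watch.

```bash
python3 -m jog '-28.4 -27.8 0 0;-28.4 -27.8 0 0;-28.4 -27.8 0 0;-28.4 -27.8 0 0;-28.4 -27.8 0 0;-28.4 -27.8 0 0;-28.4 -27.8 0 0;-28.4 -27.8 0 0;-28.4 -27.8 0 0;-28.4 -27.8 0 0' 1
python3 -m jog '-28.4 -27.8 0 0;-28.4 -27.8 0 0;-28.4 -27.8 0 0;-28.4 -27.8 0 0;-28.4 -27.8 0 0;-28.4 -27.8 0 0;0 0 0 1;0 0 0 1;0 0 0 1;0 0 0 1'
python3 -m jog '0 0 0 1;0 0 0 1;0 0 0 1;0 0 0 1;0 0 0 1;0 0 0 1;0 0 0 1;0 0 0 1;0 0 0 1;0 0 0 1'
python3 -m jog '0 0 0 1;0 0 0 1;0 0 0 1;0 0 0 1;0 0 0 1;0 0 0 0.7;0 0 0 0'
cat > see.py <<'E'
from h import *
import sys
i,K,P=cam('wrist'); save('pics/'+sys.argv[1],i); np.savez('wr.npz',i=i,K=K,P=P)
s=robot.sense(); print(s['position'].round(1),s['tcp_rot'].round(4),s['time_s'])
print('tcp ground px',proj(K,P,[*s['position'][:2],0]).round(0),'watch est px',proj(K,P,[508,15,12]).round(0))
E
python3 see.py wr1.png
```

```text
time_s: 0.98
position: [425.8, 236.9, 231.3]
tcp_rot: [3.141, 0.0, 2.703]
contact_force: [1.9, 0.6, 0.2]
opening: 85.4
finger_force: 0.0
time_s: 1.82
position: [509.1, 14.9, 231.0]
tcp_rot: [-3.141, -0.0, 2.278]
contact_force: [-0.4, -0.1, 0.6]
opening: 85.5
finger_force: 0.0
time_s: 2.65
position: [509.1, 15.3, 231.1]
tcp_rot: [-3.141, 0.0, 1.232]
contact_force: [-0.4, -0.5, -0.1]
opening: 85.4
finger_force: 0.0
time_s: 3.23
position: [509.1, 15.4, 231.1]
tcp_rot: [-3.141, 0.0, 0.636]
contact_force: [-0.6, 0.2, -0.7]
opening: 85.5
finger_force: 0.0
[509.1  15.4 231.2] [-3.1415e+00  2.0000e-04  6.4120e-01] 3.2833
tcp ground px [319. 173.] watch est px [319. 175.]
```

View pics/wr1.png

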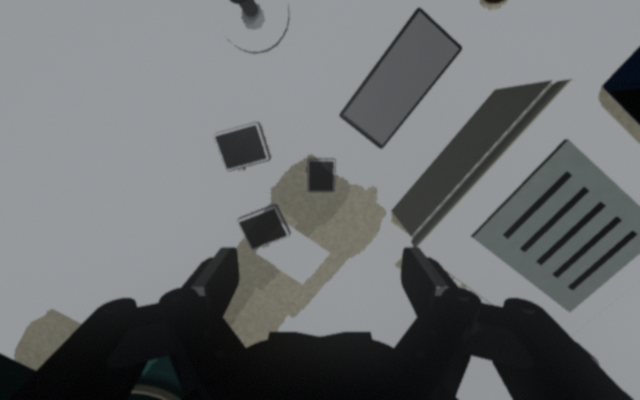

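The wrist view shows the small watch at (321,174), aligned with the jaws, and the large ones at (242,146) and (264,226). Measuring it precisely now.

```bash
cat > m.py <<'E'
from h import *
d=np.load('wr.npz');i,K,P=d['i'],d['K'],d['P']
g=cv2.cvtColor(i,cv2.COLOR_RGB2GRAY)
def blob(th,z,uv,win=45):
    u,v=uv;m=np.zeros_like(g);m[v-win:v+win,u-win:u+win]=(g[v-win:v+win,u-win:u+win]<th)
    n,l,st,_=cv2.connectedComponentsWithStats(m); k=l[v,u]; pts=np.argwhere(l==k)[:,::-1]
    w=np.array([onz(K,P,a,b,z)[:2] for a,b in pts],np.float32)
    r=cv2.minAreaRect(w); mu=w.mean(0); e,V=np.linalg.eigh(np.cov(w.T)); a=np.degrees(np.arctan2(V[1,1],V[0,1]))%180
    print(th,st[k][:5],'mean',mu.round(1),'rect',np.round(r[0],1),np.round(r[1],1),round(r[2],1),'long axis',a.round(1))
if __name__=='__main__':
    print(g[174,295:350].tolist()); print(g[145:205,321].tolist())
    for th in (60,75,90): blob(th,12,(321,174))
E
python3 m.py
```

```text
[104, 104, 105, 105, 105, 105, 106, 108, 107, 108, 107, 99, 84, 71, 55, 40, 37, 35, 35, 35, 35, 36, 34, 36, 37, 35, 34, 34, 34, 35, 36, 34, 36, 35, 34, 37, 39, 57, 86, 103, 116, 127, 134, 144, 148, 149, 149, 149, 149, 150, 151, 150, 150, 150, 151]
[149, 150, 149, 150, 149, 150, 151, 151, 149, 151, 149, 146, 134, 117, 113, 111, 90, 56, 43, 40, 41, 39, 37, 36, 36, 35, 37, 37, 35, 34, 34, 35, 34, 34, 35, 35, 36, 34, 34, 34, 34, 34, 34, 34, 38, 50, 67, 85, 99, 103, 101, 101, 99, 100, 102, 104, 106, 104, 102, 103]
60 [309 161  24  30 681] mean [507.8  13.1] rect [508.5  13.1] [39.2 31. ] 36.5 long axis 44.5
75 [307 159  28  33 792] mean [507.7  13.3] rect [509.1  13.5] [43.3 35.9] 36.5 long axis 48.8
90 [306 158  30  35 901] mean [507.3  13.4] rect [509.1  13.4] [46.  38.7] 36.5 long axis 54.9
```

```bash
python3 -m jog '-1.8 1.4 30 0;0 0 35 0;0 0 35 0;0 0 35 0;0 0 35 0;0 0 25 0;0 0 20 0;0 0 10 0;0 0 4 0;0 0 2 0'
python3 -m jog '0 0 0 0;0 0 0 0;0 0 0 0;0 0 0 0;0 0 0 0;0 0 0 0;0 0 0 0;0 0 0 0' 0.3 40
python3 -m jog '0 0 0 0;0 0 0 0;0 0 0 0;0 0 0 0' 0.3 
```

```text
time_s: 4.12
position: [508.7, 13.1, 0.4]
tcp_rot: [-3.141, 0.0, 0.641]
contact_force: [-0.4, -0.5, 0.7]
opening: 85.6
finger_force: 0.0
time_s: 4.78
position: [509.1, 13.1, 1.4]
tcp_rot: [3.141, -0.001, 0.64]
contact_force: [-1.6, 0.5, 6.7]
opening: 36.6
finger_force: 40.3
time_s: 5.12
position: [509.1, 13.1, 1.4]
tcp_rot: [3.141, -0.001, 0.64]
contact_force: [-2.4, 0.2, 6.5]
opening: 36.9
finger_force: 40.3
```

```bash
python3 -m jog '0 0 -5 0;0 0 -15 0;0 0 -30 0;0 0 -35 0;0 0 -35 0;0 0 -35 0;0 0 -20 0;0 0 -5 0;0 0 0 0;0 0 0 0'
python3 see.py wr2.png; python3 - <<'E'
from h import *
d=np.load('wr.npz');i,K,P=d['i'],d['K'],d['P']
s=robot.sense()['position']; u,v=proj(K,P,s); print(u,v,robot.sense()['opening'],robot.sense()['contact_force'])
u,v=int(u),int(v); save('pics/c2.png',cv2.resize(i[v-90:v+90,u-110:u+110],None,fx=3,fy=3,interpolation=cv2.INTER_CUBIC))
print('post est px',proj(K,P,[614,191,70]))
E
```

```text
time_s: 5.95
position: [508.2, 13.2, 179.4]
tcp_rot: [-3.141, 0.001, 0.64]
contact_force: [-0.4, -0.4, -0.5]
opening: 36.6
finger_force: 40.4
[508.   13.2 178.8] [-3.1404e+00  1.5000e-03  6.3990e-01] 6.0
tcp ground px [319. 181.] watch est px [318. 183.]
318.5729979110869 250.23044233899273 36.557402412103514 [-0.19724579  0.00634517 -0.59852165]
post est px [213.38551381 -46.83814319]
```

View pics/c2.png

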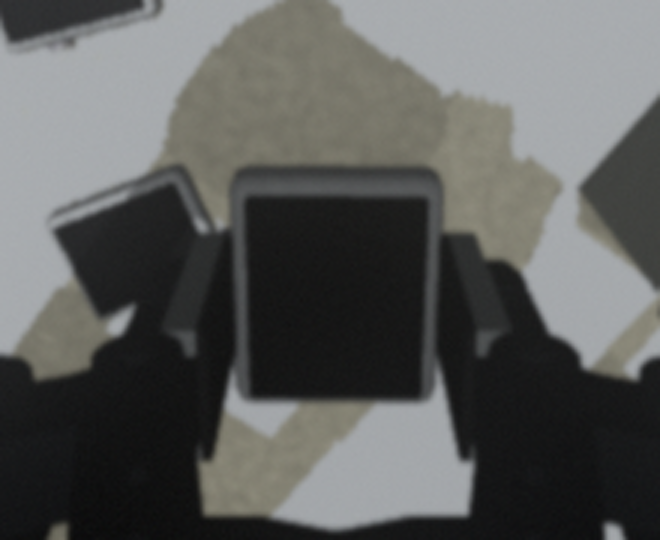

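The watch is held straight and level between the pads, with its glass centred at about (321.7,259.3) in the full image. Moving next to the post to locate it from close up.

```bash
python3 - <<'E'
from h import *
d=np.load('wr.npz');K,P=d['K'],d['P'];s=robot.sense()
T=s['position']; from scipy.spatial.transform import Rotation as R
M=R.from_euler('xyz',s['tcp_rot']).as_matrix()
for (a,b) in ((341,298),(244,196),(438,196),(248,400),(434,400)):
    p=onz(K,P,208+a/3,160+b/3,T[2]-1.4+12); print((M.T@(p-T)).round(1))
E
python3 -m jog '20 -16 0 0;25 -20.7 0 0;25 -20.7 0 0;25 -20.7 0 0;6.5 -4.6 0 0;0 0 0 0;0 0 0 0;0 0 0 0'
python3 see.py wr3.png
```

```text
[ -0.    1.7 -10.6]
[ 19.6 -15.1 -10.6]
[ 19.6  18.4 -10.7]
[-21.3 -15.6 -10.6]
[-21.2  19.1 -10.6]
time_s: 6.67
position: [540.2, 139.2, 179.4]
tcp_rot: [-3.141, 0.001, 0.639]
contact_force: [-0.5, -0.4, -0.9]
opening: 36.7
finger_force: 40.4
[540.3 139.1 179.8] [-3.1414e+00  9.0000e-04  6.3890e-01] 6.7167
tcp ground px [320. 181.] watch est px [384. 261.]
```

View pics/wr3.png

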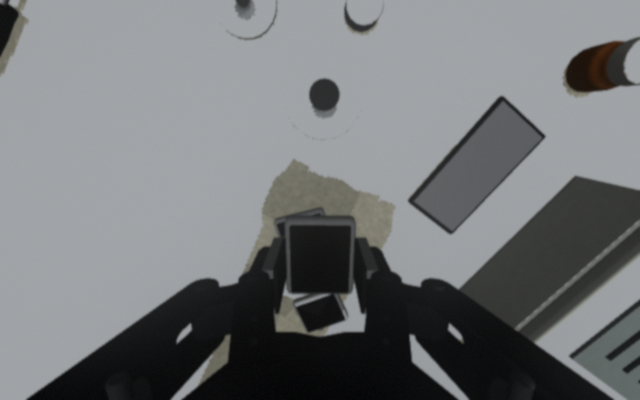

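Post head at (324,94), with the held watch at (320,255).

```bash
cat > post.py <<'E'
from h import *
from scipy.spatial.transform import Rotation as R
import sys
d=np.load('wr.npz');i,K,P=d['i'],d['K'],d['P'];g=cv2.cvtColor(i,cv2.COLOR_RGB2GRAY);s=robot.sense();T=s['position'];M=R.from_euler('xyz',s['tcp_rot']).as_matrix()
def bl(u,v,w,th,z,k=1):
    m=np.zeros_like(g);m[v-w:v+w,u-w:u+w]=g[v-w:v+w,u-w:u+w]<th
    m=cv2.morphologyEx(m,cv2.MORPH_OPEN,np.ones((k,k)))
    n,l,st,ce=cv2.connectedComponentsWithStats(m);q=l[v,u];pts=np.argwhere(l==q)[:,::-1].astype(np.float32)
    (a,b),r=cv2.minEnclosingCircle(pts)
    p=onz(K,P,a,b,z);e=onz(K,P,a+r,b,z);print(th,st[q],(a,b),r,'diam',2*np.linalg.norm(e-p).round(1),p.round(1),'tool',(M.T@(p-T)).round(1))
u,v=int(sys.argv[1]),int(sys.argv[2])
for th in (70,90,110): bl(u,v,25,th,70)
d=np.load('top1.npz');K,P,i=d['K'],d['P'],d['i'];g=cv2.cvtColor(i,cv2.COLOR_RGB2GRAY)
for th in (55,65,75): bl(256,196,10,th,70)
E
python3 post.py 324 94
```

```text
70 [310  80  29  31 694] (323.5, 94.69999694824219) 15.373456954956055 diam 26.2 [615.6 190.7  70. ] tool [ 91.3   3.4 109.7]
90 [310  79  29  33 755] (323.89849853515625, 94.90601348876953) 16.20567512512207 diam 27.8 [615.7 190.3  70. ] tool [ 91.2   3.8 109.7]
110 [309  79  31  36 830] (323.5, 96.21428680419922) 17.79283905029297 diam 30.4 [614.6 190.   70. ] tool [ 90.1   3.4 109.7]
55 [252 193   8   7  40] (255.5, 196.5) 3.8079864978790283 diam 23.6 [612.3 192.2  70. ] tool [ 89.6   0.3 109.7]
65 [252 192   9   9  52] (256.0, 196.0) 4.472236156463623 diam 27.8 [613.9 190.7  70. ] tool [ 89.9   2.4 109.7]
75 [252 192   9   9  61] (256.19232177734375, 196.1923065185547) 4.731015205383301 diam 29.4 [613.3 190.1  70. ] tool [ 89.1   2.6 109.7]
```

```bash
python3 -m jog '20 0.3 0 0;30 0.6 0 0;30 0.6 10 0;11.2 0.3 20 0;0 0 25 0;0 0 15 0;0 0 10 0;0 0 3 0;0 0 0 0;0 0 0 0'
python3 - <<'E'
from h import *
i,K,P=cam('side'); np.savez('s2.npz',i=i,K=K,P=P);s=robot.sense();print(s['position'],s['tcp_rot'])
u,v=proj(K,P,[614.5,191,70]);print(u,v); u,v=int(u),int(v)
print('watch bottom px',proj(K,P,[*s['position'][:2],s['position'][2]-1.4]))
save('pics/s2.png',cv2.resize(i[v-45:v+45,u-60:u+60],None,fx=6,fy=6,interpolation=cv2.INTER_CUBIC)); print('origin',u-60,v-45)
E
```

```text
time_s: 7.55
position: [615.2, 192.8, 98.7]
tcp_rot: [3.141, -0.001, 0.639]
contact_force: [0.4, 0.6, -0.3]
opening: 36.6
finger_force: 40.4
[615.29582011 192.99891235  98.96307808] [ 3.14083314e+00 -1.93495954e-03  6.39569273e-01]
310.08128353264794 240.21923556599555
watch bottom px [309.73319218 232.84747787]
origin 250 195
```

View pics/s2.png

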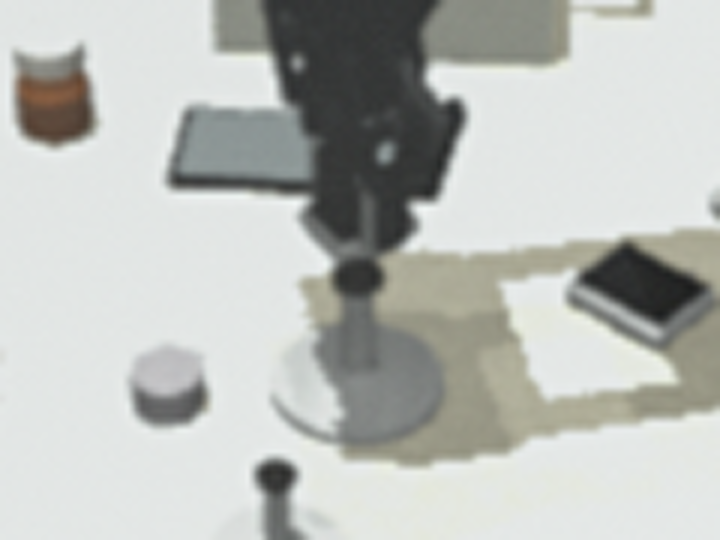

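```bash
python3 -m jog '-0.4 0.6 8 0;0 0 9 0;0 0 5 0;0 0 2.5 0;0 0 1 0;0 0 0.6 0;0 0 0 0;0 0 0 0'
python3 -m jog '0 0 0.5 0;0 0 0.4 0;0 0 0 0;0 0 0 0'
```

```text
time_s: 8.27
position: [614.9, 192.4, 71.4]
tcp_rot: [3.142, 0.0, 0.64]
contact_force: [-3.1, -0.5, 3.8]
opening: 36.7
finger_force: 40.9
time_s: 8.6
position: [614.9, 192.4, 71.4]
tcp_rot: [3.141, -0.0, 0.64]
contact_force: [-7.3, -2.2, 13.3]
opening: 36.8
finger_force: 41.8
```

```bash
python3 -m jog '0 0 -0.6 0;0 0 0 0;0 0 0 0;0 0 0 0' - 20
python3 -m jog '0 0 0 0;0 0 0 0;0 0 0 0;0 0 0 0;0 0 0 0;0 0 0 0' 0.7
python3 -m jog '0 0 -2 0;0 0 -10 0;0 0 -25 0;0 0 -35 0;0 0 -35 0;-15 0 -20 0;-25 0 0 0;-15 0 0 0;0 0 0 0;0 0 0 0'
python3 see.py wr4.png
```

```text
time_s: 8.93
position: [615.0, 192.4, 71.4]
tcp_rot: [3.141, -0.0, 0.64]
contact_force: [-4.0, -1.3, 7.5]
opening: 37.0
finger_force: 41.2
time_s: 9.43
position: [614.8, 192.4, 70.8]
tcp_rot: [-3.142, 0.0, 0.64]
contact_force: [-0.6, -0.5, 1.1]
opening: 59.9
finger_force: 0.0
time_s: 10.27
position: [570.7, 159.4, 199.1]
tcp_rot: [3.141, -0.001, 0.639]
contact_force: [-0.1, 1.0, 1.0]
opening: 59.6
finger_force: 0.0
[571.  159.6 198.7] [ 3.1413e+00 -1.0000e-03  6.3960e-01] 10.3167
tcp ground px [319. 178.] watch est px [377. 278.]
```

View pics/wr4.png

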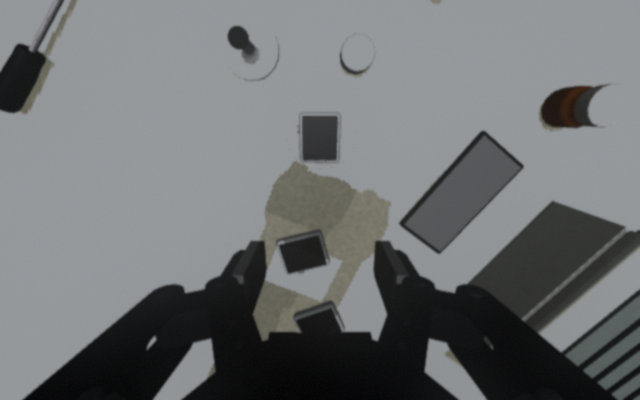

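The watch sits level on the post at (320,137). Checking its centring, then going above the bar.

```bash
python3 - <<'E'
from h import *
d=np.load('wr.npz');i,K,P=d['i'],d['K'],d['P'];g=cv2.cvtColor(i,cv2.COLOR_RGB2GRAY)
m=np.zeros_like(g);m[105:170,290:350]=g[105:170,290:350]<90
n,l,st,ce=cv2.connectedComponentsWithStats(m);q=l[137,320];c=st[q];print(c)
r=cv2.minAreaRect(np.array([onz(K,P,a,b,82)[:2] for b,a in np.argwhere(l==q)],np.float32));print(r)
E
python3 -m jog '0 0 0 -1;0 0 0 -1;0 0 0 -1;0 0 0 -1;0 0 0 -1;0 0 0 -1;0 0 0 -1;0 0 0 -1;0 0 0 -0.9;0 0 0 0' 0.6
```

```text
[ 303  116   34   45 1502]
((614.4933471679688, 191.51852416992188), (39.61619567871094, 31.003173828125), 36.62395477294922)
time_s: 11.15
position: [571.2, 160.0, 197.8]
tcp_rot: [-3.141, 0.0, 1.577]
contact_force: [0.1, 0.3, 1.0]
opening: 51.5
finger_force: 0.0
```

```bash
python3 -m jog '-25 -6 0 0;-38 -10 0 0;-38 -10 0 0;-38 -10 0 0;-38 -10 0 0;-38 -10 0 0;-38 -10 0 0;-38 -10 0 0;-38 -10 0 0;-39 -10 0 0' 0.35
python3 -m jog '0 0 0 0;0 0 0 0'
python3 see.py wr5.png; python3 - <<'E'
from h import *
d=np.load('wr.npz');K,P=d['K'],d['P'];print('bar',proj(K,P,[475,-208,103]),'ends',proj(K,P,[475,-152,103]),proj(K,P,[475,-264,103]))
E
```

```text
time_s: 11.98
position: [474.7, -210.2, 198.2]
tcp_rot: [3.141, 0.0, 1.568]
contact_force: [1.9, 0.8, -0.2]
opening: 29.7
finger_force: 0.0
time_s: 12.15
position: [474.9, -210.3, 197.9]
tcp_rot: [-3.141, -0.0, 1.565]
contact_force: [0.3, 0.4, -0.1]
opening: 29.6
finger_force: 0.0
[ 475.3 -209.1  197.9] [-3.1414e+00 -4.0000e-04  1.5677e+00] 12.2
tcp ground px [320. 177.] watch est px [352. -45.]
bar [319.51477249 199.21357503] ends [319.14006497 135.16376954] [319.84412846 255.51131272]
```

View pics/wr5.png

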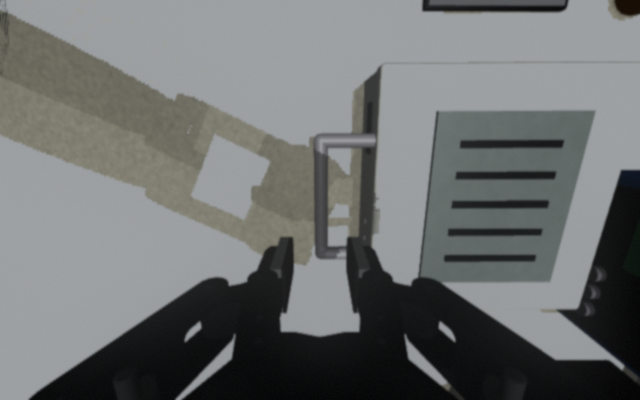

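The bar is at column 321, rows 137–258, midway between the fingers and where predicted. Descend and pinch.

```bash
python3 -m jog '0 0.7 20 0;0 0 30 0;0 0 30 0;0 0 20 0;0 0 9 0;0 0 5 0;0 0 0 0'
python3 -m jog '0 0 0 0;0 0 0 0;0 0 0 0;0 0 0 0;0 0 0 0;0 0 0 0;0 0 0 0' 0.1 40
python3 - <<'E'
import numpy as np
f=lambda a:np.array([-250*np.cos(a)+13*np.sin(a),250*np.sin(a)+13*np.cos(a)])
A=[0,.03,.08,.15,.22,.29,.36,.43,.5,.56,.62,.66,.70,.74,.78,.82,.85,.88]
for a,b in zip(A,A[1:]): print(a,b,(f(b)-f(a)).round(1))
for a in (.5,.525,.88): print(a,(f(a)-f(0)).round(1))
E
```

```text
time_s: 12.78
position: [476.2, -207.8, 83.8]
tcp_rot: [-3.141, -0.0, 1.572]
contact_force: [0.0, -0.0, 0.9]
opening: 30.0
finger_force: 0.0
time_s: 13.37
position: [475.9, -208.6, 85.4]
tcp_rot: [3.141, 0.0, 1.572]
contact_force: [-5.6, 2.0, 4.1]
opening: 10.6
finger_force: 38.9
0 0.03 [0.5 7.5]
0.03 0.08 [ 1.3 12.4]
0.08 0.15 [ 2.9 17.3]
0.15 0.22 [ 4.1 17. ]
0.22 0.29 [ 5.3 16.7]
0.29 0.36 [ 6.4 16.3]
0.36 0.43 [ 7.6 15.8]
0.43 0.5 [ 8.7 15.2]
0.5 0.56 [ 8.3 12.5]
0.56 0.62 [ 9. 12.]
0.62 0.66 [6.4 7.7]
0.66 0.7 [6.7 7.4]
0.7 0.74 [7.  7.2]
0.74 0.78 [7.3 6.9]
0.78 0.82 [7.5 6.6]
0.82 0.85 [5.8 4.7]
0.85 0.88 [6.  4.6]
0.5 [ 36.8 118.3]
0.525 [ 40.2 123.6]
0.88 [100.7 188. ]
```

```bash
python3 -m jog '0 0.1 -3 0;0 0.4 -4.5 0;0 0.6 -6.2 0;0 0.7 -6.2 0;0 1.4 -8.6 0;0 1.5 -8.7 0;0 2 -8.5 0;0 2.1 -8.5 0;0 2.6 -8.4 0;0 2.7 -8.3 0'
python3 -m jog '0 3.1 -8.2 0;0 3.3 -8.1 0;0 3.7 -8 0;0 3.9 -7.8 0;0 4.3 -7.6 0;0 4.4 -7.6 0;0 0 0 0;0 0 0 0'
```

```text
time_s: 14.2
position: [489.3, -208.6, 155.9]
tcp_rot: [-3.14, -0.0, 1.572]
contact_force: [-10.0, 1.1, 0.7]
opening: 10.6
finger_force: 39.0
time_s: 14.87
position: [511.7, -208.6, 204.5]
tcp_rot: [-3.14, 0.001, 1.572]
contact_force: [-23.9, 3.3, 12.7]
opening: 10.3
finger_force: 40.0
```

The lid follows, but there is about 27 N of radial push, so I'm too close to the hinge. Backing off along the radius.

```bash
python3 -m jog '0 -0.9 -0.5 0;0 -0.9 -0.5 0;0 0 0 0;0 0 0 0'
python3 - <<'E'
from h import *
i,K,P=cam('side'); u,v=proj(K,P,[520,-208,200]);u,v=int(u),int(v);print(u,v)
save('pics/s6.png',cv2.resize(i[v-30:v+90,u-110:u+60],None,fx=4,fy=4,interpolation=cv2.INTER_CUBIC))
E
```

```text
time_s: 15.2
position: [511.0, -208.6, 203.7]
tcp_rot: [3.141, 0.0, 1.572]
contact_force: [-1.7, -0.6, -0.7]
opening: 10.4
finger_force: 39.5
346 140
```

View pics/s6.png

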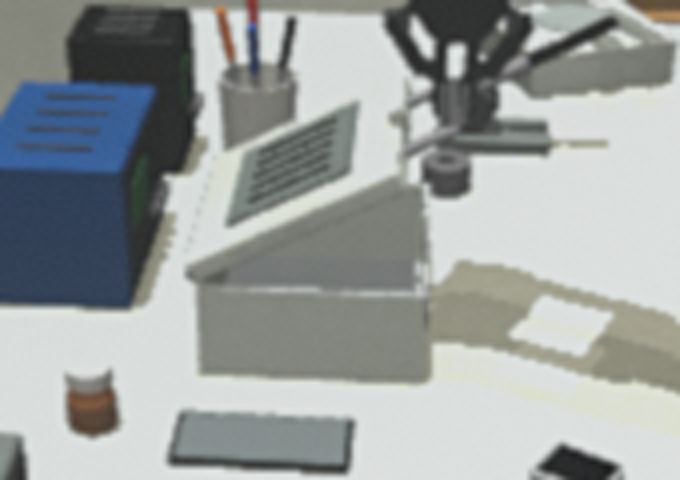

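The side view shows the lid open about 29°, with the bar in the fingers; the forces are near zero. Continuing past balance.

```bash
python3 -m jog '0 4.1 -6.3 0;0 4.2 -6.2 0;0 4.4 -6 0;0 4.6 -6 0;0 3.2 -3.9 0;0 3.2 -3.8 0;0 3.3 -3.7 0;0 3.4 -3.7 0;0 0 0 0;0 0 0 0'
```

```text
time_s: 16.08
position: [540.7, -208.6, 244.5]
tcp_rot: [-3.141, 0.001, 1.572]
contact_force: [-16.3, 1.4, 12.0]
opening: 10.6
finger_force: 40.2
```

```bash
python3 -m jog '0 -0.9 -0.8 0;0 3.3 -3.7 0;0 3.4 -3.6 0;0 3.4 -3.6 0;0 3.5 -3.5 0;0 3.6 -3.4 0;0 3.7 -3.3 0;0 0 0 0;0 0 0 0'
python3 -m jog '0 -0.5 -0.5 0;0 2.8 -2.4 0;0 2.8 -2.4 0;0 2.9 -2.4 0;0 2.9 -2.3 0;0 0 0 0;0 0 0 0;0 0 0 0'
```

```text
time_s: 16.83
position: [561.4, -208.6, 265.6]
tcp_rot: [3.141, 0.0, 1.572]
contact_force: [-6.9, -0.3, 6.3]
opening: 10.2
finger_force: 39.9
time_s: 17.5
position: [572.3, -208.5, 275.0]
tcp_rot: [3.141, 0.0, 1.572]
contact_force: [-3.7, -3.0, 5.2]
opening: 10.4
finger_force: 39.7
```

Lid at about 0.88 rad, 10° past balance, and held with small forces. Bringing it back to about 0.525.

```bash
python3 -m jog '0 -3 2.4 0;0 -3 2.4 0;0 -2.9 2.3 0;0 -2.9 2.2 0;0 -3.8 3.3 0;0 -3.7 3.4 0;0 -3.7 3.4 0;0 -3.6 3.4 0;0 0 0 0;0 0 0 0'
python3 -m jog '0 -3.5 3.6 0;0 -3.4 3.6 0;0 -3.4 3.7 0;0 -3.4 3.7 0;0 -3.2 3.9 0;0 -3.1 3.9 0;0 -3.1 4 0;0 0 0 0;0 0 0 0'
```

```text
time_s: 18.33
position: [545.4, -208.5, 251.3]
tcp_rot: [-3.141, -0.0, 1.572]
contact_force: [2.6, -3.1, -3.2]
opening: 10.3
finger_force: 39.3
time_s: 19.08
position: [522.6, -208.5, 224.8]
tcp_rot: [3.141, -0.0, 1.572]
contact_force: [6.8, -3.6, -4.6]
opening: 10.3
finger_force: 39.1
```

```bash
python3 -m jog '0 -2.7 4 0;0 -2.7 4.1 0;0 -2.7 4.1 0;0 -2.6 4.1 0;0 0 0 0;0 0 0 0;0 0 0 0'
python3 - <<'E'
from h import *
i,K,P=cam('side'); np.savez('s7.npz',i=i,K=K,P=P)
t=i[120:290,230:430]; save('pics/s7.png',cv2.resize(t,None,fx=3.5,fy=3.5,interpolation=cv2.INTER_CUBIC))
# predicted lid bottom-side front corner (local x 205mm from hinge, z 0) on side y=+110 of box, for angles
for a in (.45,.525,.6):
    for r,h in((205,0),(205,24),(0,0)):
        p=[725.5-r*np.cos(a)+h*np.sin(a),-98,90+r*np.sin(a)+h*np.cos(a)]; q=proj(K,P,p); print(a,(r,h),q.round(1),((q-[230,120])*3.5).round(0))
s=robot.sense();print(s['position'],s['contact_force'],s['finger_force'],s['time_s'])
E
```

```text
time_s: 19.67
position: [511.9, -208.5, 209.0]
tcp_rot: [3.141, -0.0, 1.572]
contact_force: [3.6, -2.8, -2.7]
opening: 9.9
finger_force: 39.2
0.45 (205, 0) [339.7 160. ] [384. 140.]
0.45 (205, 24) [336.8 153.9] [374. 119.]
0.45 (0, 0) [284.9 181.2] [192. 214.]
0.525 (205, 0) [337.7 156.2] [377. 127.]
0.525 (205, 24) [334.2 150.2] [365. 106.]
0.525 (0, 0) [284.9 181.2] [192. 214.]
0.6 (205, 0) [335.3 152.5] [369. 114.]
0.6 (205, 24) [331.3 146.7] [355.  93.]
0.6 (0, 0) [284.9 181.2] [192. 214.]
[ 511.85764043 -208.47699427  209.05938999] [ 2.99661303 -2.9121438  -2.56039922] 39.1851282119751 19.7167
```

View pics/s7.png

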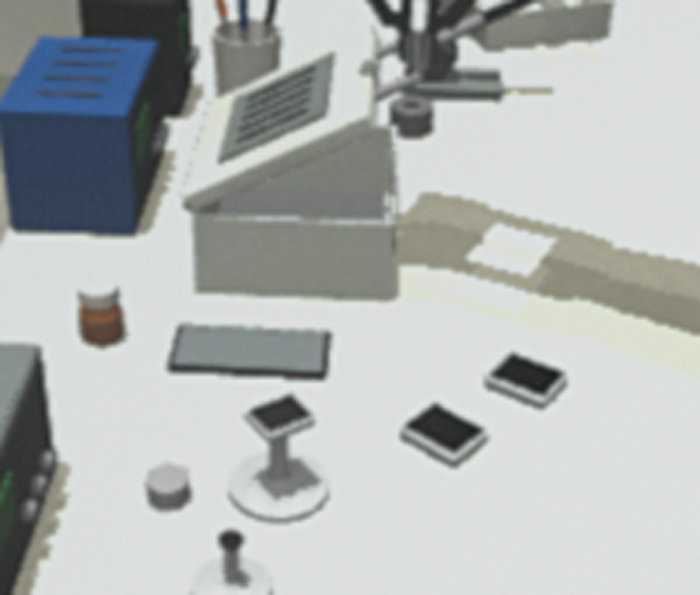

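The final view shows the lid's lower front corner at crop (379,127), matching the prediction of (377,127) for 0.525 rad. The watch is level on the post at (280,415), and the bystanders are undisturbed.

```bash
python3 -c "from bench import robot; print(robot.sign_off())"
```

```text
the job is handed in; nothing more can be done
None
```

The job is handed in at about 20 s: the watch rests face up and level on the larger post, measured within about 1.5 mm of centre. The lid went to about 0.88 rad, 10° past balance, and the gripper now holds it at about 0.525 rad, 10° below balance.

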